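# Hold an offcut in the sawing board with one diagonal push

### The arm

A 6-joint arm with a two-finger parallel gripper is mounted at the origin on the work surface; the furniture and walls round the work are solid. World frame = base frame: x ahead of the robot, y to its left, z up, the work surface at z = 0. Lengths are in m, angles in rad, forces in N, time in s.
With the tool pointing down it reaches from about 0.3 to 0.875 m from the base axis. Payload 6.4 kg.
Tool frame: the origin (TCP) lies midway between the tips of the shut fingers; the grasp point (between the pads) lies 19 mm behind it; z points along the fingers, y is the line along which they close (so a half turn about z gives the same grasp; the last joint's range is limited). The gripper opens to 85 mm and grips with 20 to 120 N. Pads are 22 mm wide; open, the fingers measure 114 mm over their backs; the gripper's body (76 mm by 85 mm) begins 54 mm behind the grasp point. The pads swing forward as they close: fully open they stand 13 mm farther back than shut.
Start: joints at [1.036, 0.181, 1.607, -0, 1.354, -0.206], TCP at [0.186, 0.544, 0.231] pointing down, gripper open.
Joint ranges: [-2.99, 2.99], [-0.89, 2.07], [0.3, 2.58], [-1.14, 4.28], [0, 2.63], [-3.12, 3.12]. Speed limits (rad/s): [2.57, 2.57, 3.01, 3.14, 3.14, 3.14].

### API

Orientations are given as a unit quaternion [w, x, y, z].
In Python, from bench import sensors, vision, ctrl gives the robot as it stands.
- The arm moves only by the tool carry_out, never from a script. Its argument "deltas" is text: rows parted by semicolons, each of 7 numbers parted by spaces: the shift along the tool's x, y, z in mm, then the turn, a rotation vector about the tool's x, y, z in rad, then the closure, from 0 (fully open) to 1 (shut). In form: tx ty tz ax ay az claw; .... A call has 1 to 12 rows; each row is the pose to reach, as a shift and turn from the pose commanded when the call began, along the tool's axes at that moment; what a row does not reach only later rows make up. A row lasts 1/8 s, in which the tool goes at most 62.5 mm and 10.7 degrees, less where a joint would pass 70% of its speed; a pose out of reach is approached as far as the arm can. A call with a gripper value outside its range is refused whole. The fingers move at their own pace and stop on an object; the grip force is fixed at half the most. Time passes only in rows, so rows that repeat a pose let the fingers close. It gives the time, the measured TCP pose, the force, the opening and the grip force at its end, in the units of the state.
- sensors.get_obs(): the state, without advancing time (a new reading comes with each control period).
- vision.camera(name): name is "scene" or "top"; returns the picture (400x640x3 uint8, blue, green, red); there is no depth.
- vision.camera_model(name): a dict with "K" (3x3 intrinsics, pixels), "extrinsics" (4x4, takes a point from world to camera coordinates). Camera axes: x right, y down, z forward; pixel columns grow to the right and rows downward; lengths in m; the calibration is good to about 2 mm. A picture is of the moment at which its call begins. camera_model takes no time and is no camera call.
- ctrl.hand_in(): hands the job in; it is judged then, once.
The state is a dict: "time_s": time; "q": joint angles; "dq": joint speeds; "joint_efforts": joint torques, N m; "eef_pos": TCP position; "eef_rot": TCP orientation; "wrist_force": force on the tool from outside, world axes, zero at the start; "torque": the same for the moment, N m; "opening": opening from 0.0 (shut) to 1.0 (fully open); "grasp_force": force on a finger pad.
Only numpy, scipy, OpenCV 4.12 (cv2) and the standard library are available. Lean on these libraries where they do the work, as an engineer would, in place of code of your own. Each camera call takes 0.05 s, during which the arm holds its last target. There are 200 camera calls.

### The job

I am about to saw this chamfered hardwood offcut to length for a battery packing strip, and I need you to hold it. Flip the fence's hinged stop all the way down without shifting its carriage, lay the offcut flat on the sawing board with one long side flush against the fence and its end butted up to the stop, then press it with one diagonal push (10 to 20 N, down and into the fence together) and keep pushing: the program finishes while you hold. Press between the saw slot and the stop, with the fingers at least 30 mm clear of the slot, and leave the flask, the jars and the multimeter where they stand.

Things in the scene. Friction and masses are not known exactly. Their poses are not given: they have to be found in the camera images.
- offcut: loose mid-brown hardwood strip (darker than the pale plywood board), 44 mm wide (x), 220 mm long (y), 30 mm high (z), about 170 g, both long top edges chamfered 8 mm at 45 degrees (upright sides 22 mm high, flat top 28 mm wide); alike either way round; origin at the centre of its underside; starts lying flat on the table right of the sawing board
- saw_board: sawing board fixed to the table, 160 mm (x, from -85 to +75) by 320 mm (y, from -160 to +160), deck top 18 mm above the table; origin on the table under the board; x points across the board to the fence, y along the fence towards the stop, z up. The fence runs along the far long side; its working face is the plane x = +45 mm. A 3 mm saw slot crosses the deck and the fence at y = -80 mm
- deck: the board's plywood deck, on which the offcut lies; same origin and axes as the board
- fence: the board's aluminium fence, 22 mm thick, 40 mm high above the deck, as long as the board; same origin and axes as the board
- saw_slot (a point): the bottom front point of the saw slot in the fence: on the fence's working face at deck height, in the middle of the slot
- stop_corner (a point): the corner into which the offcut is pressed: on the fence's working face, at deck height, in the plane of the stop's working face (the side towards the slot) when the stop is down; axes as the board's, so a seated offcut has its origin at x = -22 mm, y = -110 mm, z = 0 here. It sits on the carriage, which is clamped on the fence by its red knob (set at 130 to 190 mm from the slot; about 60 N would shift it)
- stop_hinge (a point): middle of the flip stop's hinge pin, which runs along the fence (board y): 6 mm in front of the fence's working face and 52 mm above the deck, 11 mm beyond the stop's working face
- stop_tip (a point): middle of the free end of the flip stop, 46 mm from the hinge pin; the stop is an aluminium finger 22 mm wide along the fence and 12 mm thick with a red patch on its outer face
- flip_stop (a joint): angle of the flip stop, rad: 0 hangs straight down in front of the fence (down, working, at its end of travel, tip 6 mm above the deck), pi/2 sticks out level from the fence towards the robot, more points upward; range 0 to 2.3; stiff hinge (about 0.05 N m) that stays where it is left; press on its outer side near the tip to turn it down
- oil_flask: small round glass flask with stopper, 60 mm wide, 106 mm high, bystander; origin at the centre of its underside
- jelly_jar: squat white jar with blue lid, 68 mm wide, 61 mm high, bystander; origin at the centre of its underside
- multimeter: yellow multimeter lying flat, 128 x 70 x 38 mm, bystander; origin at the centre of its underside
- bit_jar: yellow round jar full of screwdriver bits, 47 mm wide, 86 mm high, bystander; origin at the centre of its underside

How it is judged:
On the way, in this order (a step that is already met when the one before it is completed fails the run):
1. the flip stop is fully down (value of joint flip_stop below 0.08 rad), for 0.2 s.
2. the offcut lies flat on the deck, flush to the fence and butted to the lowered stop (value of joint flip_stop below 0.08 rad and x of offcut in the frame of stop_corner above -0.0245 m and y of offcut in the frame of stop_corner between -0.1125 and -0.107 m and z of offcut in the frame of stop_corner below 0.0025 m and angle between offcut's own z axis and vertical below 0.03 rad and angle between the y axis of offcut and the y axis of saw_board, either way round below 0.02 rad), for 0.2 s.
At the end, for the whole second after the job is handed in: Stop down (0.08 rad); offcut flat and still on the deck, parallel to the fence (0.02 rad), within 2.5 mm of fence and stop; fingers press it over 5 N, it bears on the fence over 3 N and on the deck over 5 N at once; grasp point over 25 mm from the slot on the stop's side; push kept up at the end (all of step 2 and contact force between offcut and fence above 3 N and contact force between offcut and deck above 5 N and contact force between offcut and the fingers above 5 N and y of the grasp point in the frame of saw_slot above 0.025 m and linear speed of offcut below 0.01 m/s); the arm keeps its last pose, push and grip.
It fails at once if the stop's clamped carriage is shifted more than 3 mm (distance of stop_corner from where it was at the start of the episode above 0.003 m).
It fails at once if a bystander is moved more than 25 mm (distance of any of oil_flask, jelly_jar, multimeter, bit_jar from where it was at the start of the episode above 0.025 m).
It also fails if it takes over 72 s, if anything falls off the work surface, if the arm or the gripper's body presses on something with over 40 N, if the wrist force passes 120 N, or if a joint passes its speed limit or range.

## Working session

There is one attempt and no reset: what is moved stays moved. The work goes in short steps, Python scripts to look and compute and a tool call to move; the robot and the scene stay as the last step left them, time stands still between calls to the robot, and variables do not carry over. Pictures are saved under pics/ and viewed, at most 10 in all, crops included, and the job is handed in when it is done.

Besides the shell and the picture viewer there is one more tool, called as name(argument=value, ...) on one line, values as JSON. carry_out: Moves the arm, as the interface text tells. Its arguments: {"type":"object","properties":{"deltas":{"type":"string"}},"required":["deltas"]}

```bash
mkdir -p pics; ls; cat > h.py <<'E'
import numpy as np, cv2
from bench import sensors, vision, ctrl
def cam(n):
    m=vision.camera_model(n); return np.array(m["K"]),np.array(m["extrinsics"])
def ray(n,p):
    K,E=cam(n); d=np.linalg.inv(K)@[p[0],p[1],1]; R=E[:3,:3]; return -R.T@E[:3,3], R.T@d
def onplane(n,p,z):
    o,d=ray(n,p); return o+d*(z-o[2])/d[2]
def proj(n,P):
    K,E=cam(n); c=(E[:3,:3]@np.atleast_2d(P).T).T+E[:3,3]; u=(K@c.T).T; return u[:,:2]/u[:,2:]
def tri(p1,p2):
    o1,d1=ray("top",p1);o2,d2=ray("scene",p2)
    d1/=np.linalg.norm(d1);d2/=np.linalg.norm(d2)
    t=np.linalg.lstsq(np.c_[d1,-d2],o2-o1,rcond=None)[0]
    a,b=o1+d1*t[0],o2+d2*t[1]; return (a+b)/2,np.linalg.norm(a-b)
E
python3 - <<'E'
from h import *
np.set_printoptions(precision=4,suppress=True)
for n in("top","scene"):
    cv2.imwrite(f"pics/{n}0.png",vision.camera(n)); print(n,cam(n))
print(sensors.get_obs())
E
```

```text
pics
top (array([[517.6172,   0.    , 319.5303],
       [  0.    , 517.6172, 202.1949],
       [  0.    ,   0.    ,   1.    ]]), array([[-0.0223, -0.9996, -0.0187,  0.0103],
       [-0.9974,  0.0236, -0.0684,  0.549 ],
       [ 0.0688,  0.0171, -0.9975,  1.4592],
       [ 0.    ,  0.    ,  0.    ,  1.    ]]))
scene (array([[390.885 ,   0.    , 314.7581],
       [  0.    , 390.885 , 196.724 ],
       [  0.    ,   0.    ,   1.    ]]), array([[ 0.7921, -0.6103, -0.0064, -0.4223],
       [-0.4383, -0.5615, -0.7019,  0.2705],
       [ 0.4248,  0.5588, -0.7123,  0.86  ],
       [ 0.    ,  0.    ,  0.    ,  1.    ]]))
{'time_s': 0.1, 'q': array([ 1.0357,  0.1815,  1.6079,  0.    ,  1.3538, -0.2063]), 'dq': array([-0.0005, -0.0003, -0.0021,  0.0008,  0.0025, -0.0016]), 'joint_efforts': array([ -0.0004, -44.5881, -35.2238,  -0.0002,   0.0041,  -0.0001]), 'eef_pos': array([0.1854, 0.5438, 0.2305]), 'eef_rot': array([-0.0003,  0.1637,  0.9865, -0.0007]), 'wrist_force': array([ 0.2388, -0.9419,  0.0417]), 'torque': array([-0.0153,  0.0085, -0.0374]), 'grasp_force': 0.0, 'opening': 1.0032565449042068}
```

View pics/top0.png

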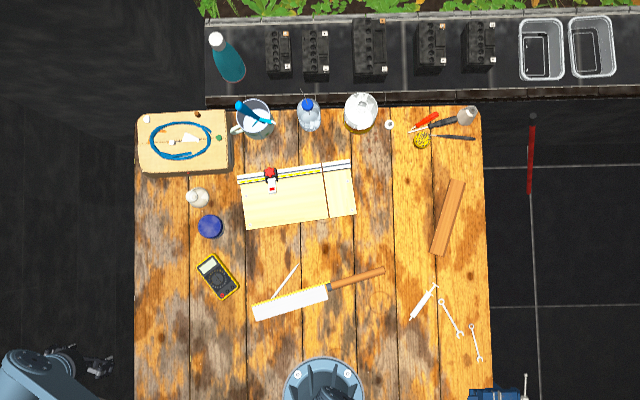

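View pics/scene0.png

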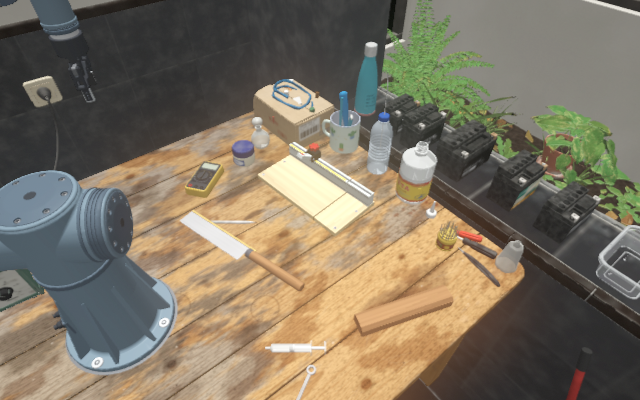

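The top view shows the board at about (238–355, 160–229), with its fence on the far side, the slot near column 325 and the stop at about (271, 180). The offcut is at about (448, 217). The flask, blue-lid jar and multimeter are left of the board, and the bit jar is at about (422, 140).

```bash
python3 - <<'E'
from h import *
t=cv2.imread("pics/top0.png");s=cv2.imread("pics/scene0.png")
a=cv2.resize(t[150:240,230:363],None,fx=6,fy=6,interpolation=cv2.INTER_CUBIC)
b=cv2.resize(s[135:235,250:383],None,fx=6,fy=6,interpolation=cv2.INTER_CUBIC)
cv2.imwrite("pics/ct.png",a);cv2.imwrite("pics/cs.png",b)
np.set_printoptions(precision=4,suppress=True)
# offcut masks
for n,im,box in(("top",t,(420,170,480,265)),("scene",s,(340,280,470,345))):
    x0,y0,x1,y1=box; c=im[y0:y1,x0:x1].astype(int)
    hsv=cv2.cvtColor(c.astype(np.uint8),cv2.COLOR_BGR2HSV)
    print(n,"centre hsv",hsv[(y1-y0)//2,(x1-x0)//2])
    cv2.imwrite(f"pics/off_{n}.png",cv2.resize(im[y0:y1,x0:x1],None,fx=6,fy=6,interpolation=cv2.INTER_CUBIC))
E
```

```text
top centre hsv [ 16 165 240]
scene centre hsv [ 15 120 200]
```

View pics/ct.png

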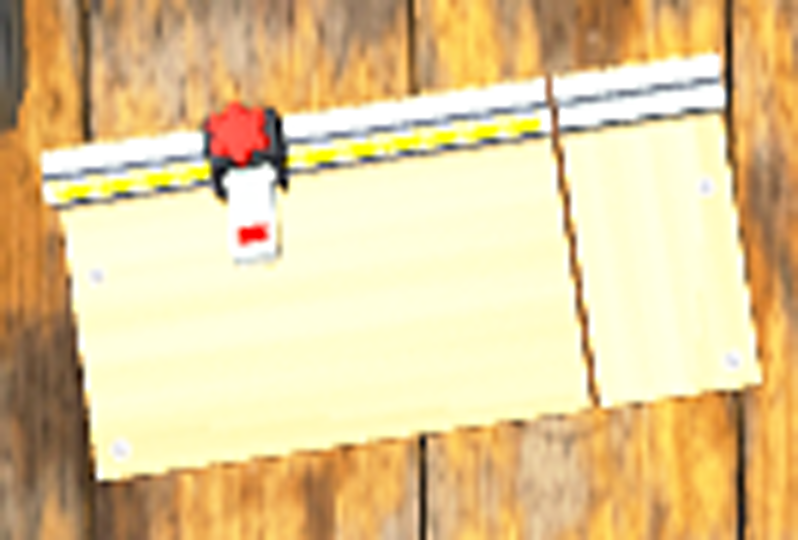

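View pics/cs.png

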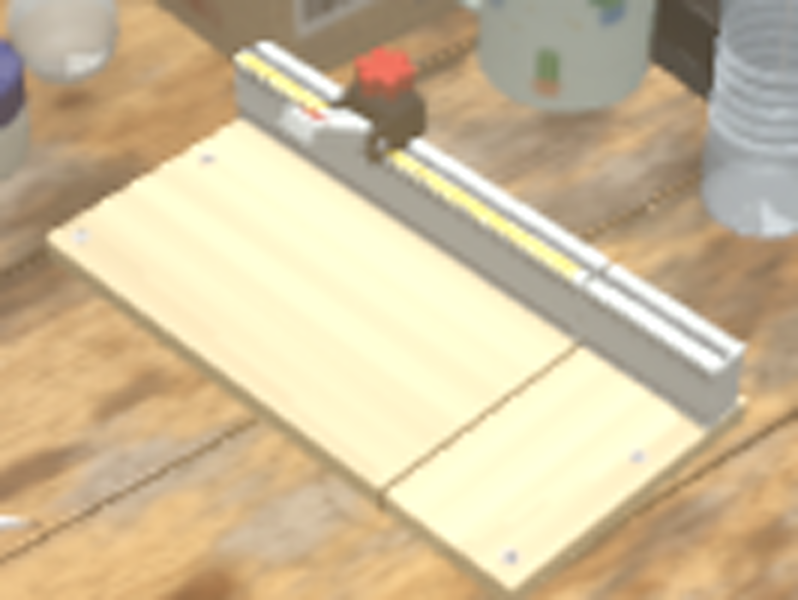

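View pics/off_top.png

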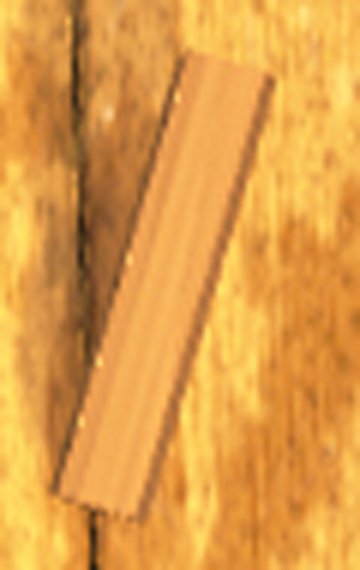

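The crops give pixel positions for the board corners, the screws and the slot. The stop sticks out level or slightly up, with its red patch at crop (252, 234). The offcut outline corners are at about (185, 52), (275, 78), (140, 520) and (55, 490) in the top crop.

View pics/off_scene.png

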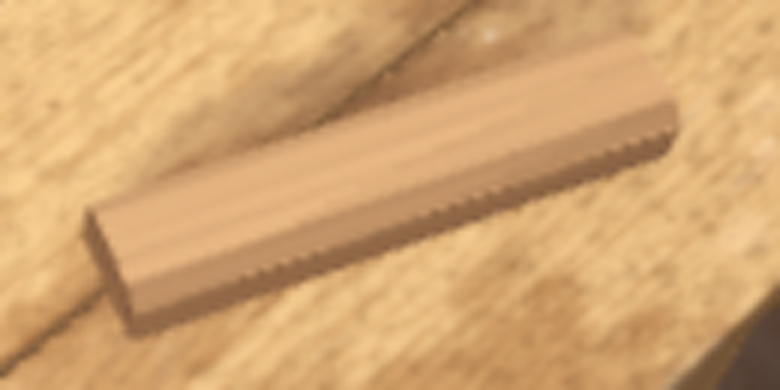

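```bash
cat > m.py <<'E'
from h import *
np.set_printoptions(precision=4,suppress=True)
U=lambda P,o:((np.array(P,float)+.5)/6-.5+np.array(o))
T=lambda p:U(p,(230,150)); S=lambda p:U(p,(250,135)); OT=lambda p:U(p,(420,170)); OS=lambda p:U(p,(340,280))
pts={"deckNL":((98,480),(48,238),(-.085,.16)),"deckNR":((760,383),(512,588),(-.085,-.16)),"slotN":((597,405),(382,495),(-.085,-.08)),
"scr1":((97,275),(207,158),None),"scr2":((120,449),(80,236),None),"scr3":((706,186),(638,457),None),"scr4":((733,360),(511,556),None),
"fTopR_b":((716,57),(742,348),(.067,-.16)),"fTopR_f":((724,108),(720,372),(.045,-.16)),"fTopL_f":((55,206),(238,60),(.045,.16)),"fTopL_b":((42,154),(262,42),(.067,.16)),
"tipL":((236,262),(284,128),None),"patch":((253,235),(313,114),None),"knob":((238,130),(385,68),None)}
src=[];dst=[]
for k,(a,b,m) in pts.items():
    P,g=tri(T(a),S(b)); print(k,P,"gap",round(g,4))
    if m: src.append(m);dst.append(P[:2])
src=np.array(src);dst=np.array(dst)
sm,dm=src.mean(0),dst.mean(0); u,s,v=np.linalg.svd((src-sm).T@(dst-dm)); R=v.T@np.diag([1,np.linalg.det(v.T@u.T)])@u.T
t=dm-R@sm; print("board yaw",np.arctan2(R[1,0],R[0,0]),"origin",t); print("res",(R@src.T).T+t-dst)
# top-view-only at known heights
tp=[];
for k in("deckNL","deckNR","slotN","fTopR_b","fTopR_f","fTopL_f","fTopL_b"):
    tp.append(onplane("top",T(pts[k][0]),.058 if k[0]=="f" else .018)[:2])
tp=np.array(tp);dm=tp.mean(0);u,s,v=np.linalg.svd((src-sm).T@(tp-dm));R2=v.T@u.T;t2=dm-R2@sm
print("top only yaw",np.arctan2(R2[1,0],R2[0,0]),t2);print((R2@src.T).T+t2-tp)
for a,b in(((126,515),(128,285)),((258,73),(670,100)),((140,520),(135,318)),((275,78),(676,130))): print("off",tri(OT(a),OS(b)))
q=np.array([onplane("top",OT(p),.022) for p in((185,52),(275,78),(140,520),(55,490))]);print(q,q.mean(0))
ax=(q[0]+q[1]-q[2]-q[3])/2;print("len",np.linalg.norm(ax),"dir",np.arctan2(ax[1],ax[0]),"w",np.linalg.norm(q[0]-q[1]))
E
python3 m.py
```

```text
deckNL [0.477  0.2092 0.0158] gap 0.0027
deckNR [ 0.5154 -0.1068  0.0173] gap 0.0018
slotN [ 0.5061 -0.0286  0.0144] gap 0.0
scr1 [0.5739 0.2087 0.0177] gap 0.0007
scr2 [0.4906 0.1989 0.017 ] gap 0.0007
scr3 [ 0.6096 -0.0833  0.0171] gap 0.0007
scr4 [ 0.5261 -0.0939  0.0187] gap 0.0008
fTopR_b [ 0.6653 -0.0877  0.0561] gap 0.0003
fTopR_f [ 0.6431 -0.0925  0.0582] gap 0.0053
fTopL_f [0.6037 0.2208 0.0593] gap 0.0022
fTopL_b [0.6268 0.2285 0.0554] gap 0.0023
tipL [0.5724 0.1341 0.0867] gap 0.0006
patch [0.5836 0.1253 0.0953] gap 0.0003
knob [0.6314 0.1314 0.0959] gap 0.0
board yaw 0.12212294309050964 origin [0.5798 0.0609]
res [[-0.0011  0.0001]
 [-0.0005 -0.0015]
 [-0.001  -0.0003]
 [ 0.0005 -0.0021]
 [ 0.0008  0.0001]
 [ 0.0013  0.0044]
 [ 0.     -0.0007]]
top only yaw 0.12104829794389113 [0.5791 0.0612]
[[-0.0003  0.0002]
 [-0.0005 -0.0017]
 [-0.0015  0.0001]
 [-0.0001 -0.0018]
 [ 0.002  -0.0014]
 [ 0.0016  0.0038]
 [-0.0011  0.0007]]
off (array([ 0.3916, -0.3404,  0.024 ]), np.float64(0.002464339537958789))
off (array([ 0.5978, -0.4101,  0.026 ]), np.float64(0.0021493397371213515))
off (array([ 0.3886, -0.3485,  0.0159]), np.float64(0.002070692578778316))
off (array([ 0.5951, -0.4187,  0.0192]), np.float64(0.0004242620089324145))
[[ 0.6083 -0.3762  0.022 ]
 [ 0.5949 -0.4182  0.022 ]
 [ 0.3881 -0.3465  0.022 ]
 [ 0.403  -0.3072  0.022 ]] [ 0.4986 -0.362   0.022 ]
len 0.21779003778581763 dir -0.328890577648677 w 0.044026185971292466
```

Board and stop are located: board yaw 0.1215, origin (0.5795, 0.061), and the screws come out symmetric, which confirms the fit. The stop mid is at board y ≈ 0.0635 and its angle is about 2.1 rad. Next I'll work out the stop-flip path.

```bash
cat >> h.py <<'E'
from scipy.spatial.transform import Rotation as Ro
np.set_printoptions(precision=4,suppress=True)
YAW=.1215; O=np.array([.5795,.0610,0]); RB=Ro.from_euler('z',YAW).as_matrix()
B=lambda p:O+RB@np.array(p,float)          # board -> world (m)
IB=lambda p:RB.T@(np.array(p)-O)
def Rpush(tau):                             # tool y = board y, tool z down tilted to +board x
    z=RB@[np.sin(tau),0,-np.cos(tau)]; y=RB[:,1]; return np.c_[np.cross(y,z),y,z]
def Ryaw(a):                                # tool down, tool x at world angle a
    x=np.array([np.cos(a),np.sin(a),0]); z=np.array([0,0,-1.]); return np.c_[x,np.cross(z,x),z]
def pose():
    o=sensors.get_obs(); return np.array(o["eef_pos"]),Ro.from_quat(o["eef_rot"],scalar_first=True).as_matrix(),o
def d(P,R,ref=None):
    p,r=ref or pose()[:2]; print(np.round(r.T@(np.array(P)-p)*1000,1),np.round(Ro.from_matrix(r.T@R).as_rotvec(),3))
E
python3 - <<'E'
from h import *
p,r,o=pose(); Y=.0635
R=Rpush(.4); d(B([-.001,Y,.2]),R); d(B([-.001,Y,.13]),R)
ref=(B([-.001,Y,.13]),R)
for x,z in((-40,30),(-44,12),(-48,0),(-48,-10),(-43.5,-19),(-39,-26),(-33,-32),(-25,-36),(-16,-37)):
    d(B([.039+x/1e3,Y,.07+z/1e3]),R,ref)
E
```

```text
[-500.4 -272.9   30.7] [-0.091 -0.394 -0.444]
[-500.4 -272.7  100.7] [-0.091 -0.394 -0.444]
[11.7  0.  27.6] [0. 0. 0.]
[22.4 -0.  42.7] [0. 0. 0.]
[30.7 -0.  52.1] [0. 0. 0.]
[34.6 -0.  61.4] [0. 0. 0.]
[34.  -0.  71.4] [0. 0. 0.]
[32.6 -0.  79.6] [0. 0. 0.]
[29.4 -0.  87.5] [0. 0. 0.]
[23.6 -0.  94.3] [0. 0. 0.]
[15.7 -0.  98.7] [0. 0. 0.]
```

carry_out(deltas="-55 -30 3 -0.01 -0.04 -0.05 1; -110 -60 6 -0.02 -0.08 -0.1 1; -165 -90 10 -0.03 -0.13 -0.15 1; -220 -120 13 -0.04 -0.17 -0.2 1; -275 -150 16 -0.05 -0.22 -0.25 1; -330 -180 20 -0.06 -0.27 -0.3 1; -385 -210 23 -0.07 -0.31 -0.35 1; -440 -240 27 -0.08 -0.35 -0.4 1; -500 -273 31 -0.091 -0.394 -0.444 1; -500 -273 80 -0.091 -0.394 -0.444 1; -500 -273 100 -0.091 -0.394 -0.444 1; -500 -273 100 -0.091 -0.394 -0.444 1")

```text
time_s: 1.6
eef_pos: [0.5689, 0.124, 0.1286]
eef_rot: [0.196, -0.059, 0.979, 0.013]
wrist_force: [0.8, -0.0, 0.3]
opening: 0.003
grasp_force: 0.0
```

```bash
python3 - <<'E'
from h import *
p,r,o=pose(); print(IB(p),o["time_s"],o["wrist_force"],o["opening"]); d(B([-.001,.0635,.13]),Rpush(.4))
t=vision.camera("top");s=vision.camera("scene")
a=cv2.resize(t[150:240,230:330],(600,540));b=cv2.resize(s[90:180,270:370],(600,540))
cv2.imwrite("pics/chk1.png",cv2.resize(np.hstack([a,b]),(800,360)))
E
```

```text
[-0.0029  0.0639  0.1286] 1.6 [ 0.825  -0.0428  0.3173] 0.0029028180471350087
[-2.3 -0.4 -0.5] [ 0.001 -0.004 -0.001]
```

View pics/chk1.png

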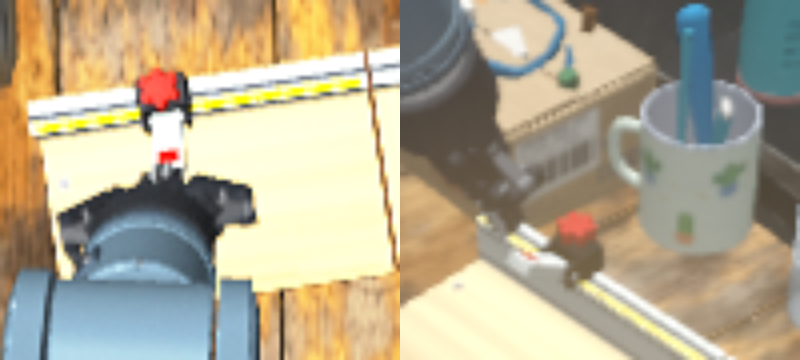

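The closed fingers stand right above the stop tip, which is level at (168, 160) in the left crop. Now I'll swing it down.

carry_out(deltas="9 0 27; 15 0 35; 20 0 42; 28 0 52; 32 0 61; 32 0 71; 30 0 79; 27 0 87; 21 0 94; 17 0 96; 14 0 98; 14 0 98")

```text
$.deltas[0]: bad value
```

carry_out(deltas="9 0 27 0 0 0 1; 15 0 35 0 0 0 1; 20 0 42 0 0 0 1; 28 0 52 0 0 0 1; 32 0 61 0 0 0 1; 32 0 71 0 0 0 1; 30 0 79 0 0 0 1; 27 0 87 0 0 0 1; 21 0 94 0 0 0 1; 17 0 96 0 0 0 1; 14 0 98 0 0 0 1; 14 0 98 0 0 0 1")

```text
time_s: 3.2
eef_pos: [0.5964, 0.1276, 0.0359]
eef_rot: [0.199, -0.059, 0.978, 0.012]
wrist_force: [-0.1, -0.4, -1.0]
opening: 0.0
grasp_force: 0.6
```

```bash
python3 - <<'E'
from h import *
p,r,o=pose(); print(IB(p),o["time_s"],RB.T@o["wrist_force"])
E
```

```text
[0.0249 0.064  0.0359] 3.2 [-0.197  -0.3808 -1.0024]
```

carry_out(deltas="-2 0 1 0 0 0 1; -4 0 1.6 0 0 0 1; -4 0 1.6 0 0 0 1")

```text
time_s: 3.58
eef_pos: [0.5978, 0.1279, 0.0351]
eef_rot: [0.196, -0.06, 0.979, 0.012]
wrist_force: [-14.7, -4.4, 10.6]
opening: 0.002
grasp_force: 7.9
```

```bash
python3 - <<'E'
from h import *
p,r,o=pose(); print(IB(p),o["time_s"],RB.T@o["wrist_force"])
E
```

```text
[0.0263 0.0642 0.0351] 3.575 [-15.1621  -2.6119  10.6056]
```

carry_out(deltas="10 0 -10 0 0 0 1; 15 0 -60 0 0 0 0.8; 15 0 -110 0 0 0 0.5; 15 0 -140 0 0 0 0; 15 0 -140 0 0 0 0")

```text
time_s: 4.2
eef_pos: [0.5342, 0.1197, 0.1628]
eef_rot: [0.203, -0.059, 0.977, 0.012]
wrist_force: [0.3, -0.4, -0.1]
opening: 0.829
grasp_force: 0.0
```

```bash
python3 - <<'E'
from h import *
p,r,o=pose(); print(p,o["time_s"],RB.T@o["wrist_force"])
d([.4986,-.362,.13],Ryaw(2.813))
t=vision.camera("top");s=vision.camera("scene")
a=cv2.resize(t[150:240,230:330],(600,540));b=cv2.resize(s[130:220,270:370],(600,540))
cv2.imwrite("pics/chk2.png",cv2.resize(np.hstack([a,b]),(800,360)))
E
```

```text
[0.5342 0.1197 0.1628] 4.2 [ 0.3024 -0.4037 -0.149 ]
[  99.1 -473.8   -7. ] [0.092 0.402 0.444]
```

View pics/chk2.png

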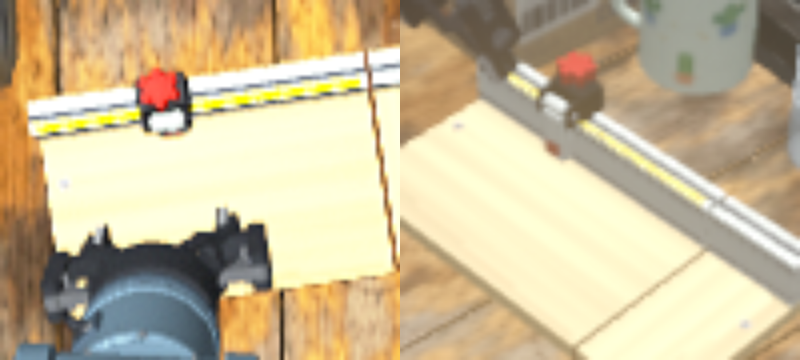

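The stop hangs straight down: the patch is at (552, 147) in the right crop and the carriage hasn't moved. On to the offcut.

carry_out(deltas="12 -57 -1 0.01 0.05 0.055 0; 24 -114 -2 0.02 0.1 0.11 0; 36 -171 -3 0.03 0.15 0.165 0; 48 -228 -4 0.04 0.2 0.22 0; 60 -285 -5 0.05 0.25 0.275 0; 72 -342 -6 0.07 0.3 0.33 0; 84 -399 -6 0.08 0.35 0.385 0; 94 -450 -7 0.09 0.39 0.43 0; 99 -474 -7 0.092 0.402 0.444 0; 99 -474 -7 0.092 0.402 0.444 0; 99 -474 -7 0.092 0.402 0.444 0")

```text
time_s: 5.68
eef_pos: [0.4961, -0.3609, 0.1246]
eef_rot: [-0.005, 0.163, 0.987, 0.0]
wrist_force: [0.2, -0.9, -1.1]
opening: 1.001
grasp_force: 0.0
```

```bash
python3 - <<'E'
from h import *
p,r,o=pose(); print(p,o["time_s"],o["wrist_force"])
d([.4986,-.362,.13],Ryaw(2.813));d([.4986,-.362,.003],Ryaw(2.813))
# stop y: patch ray with board plane x=.033 ; barrel from top at z=.075
oo,dd=ray("scene",(308,166.8)); oo=IB(oo); dd=RB.T@dd; print("patch",oo+dd*(.033-oo[0])/dd[0])
print("barrel",IB(onplane("top",(271.9,181),.075)))
E
```

```text
[ 0.4961 -0.3609  0.1246] 5.675 [ 0.2202 -0.9154 -1.1416]
[-2.7 -0.2 -5.4] [-0.001 -0.01   0.   ]
[ -3.9  -0.1 121.5] [-0.001 -0.01   0.   ]
patch [0.033  0.0611 0.034 ]
barrel [0.0352 0.062  0.075 ]
```

carry_out(deltas="-3 0 50 0 -0.01 0 0; -4 0 90 0 -0.01 0 0; -4 0 115 0 -0.01 0 0; -4 0 121 0 -0.01 0 0; -4 0 121 0 -0.01 0 0.6; -4 0 121 0 -0.01 0 1; -4 0 121 0 -0.01 0 1; -4 0 121 0 -0.01 0 1; -4 0 121 0 -0.01 0 1; -4 0 121 0 -0.01 0 1")

```text
time_s: 6.92
eef_pos: [0.5004, -0.3645, 0.0071]
eef_rot: [0.002, 0.164, 0.987, -0.002]
wrist_force: [-0.5, 1.4, 6.9]
opening: 0.492
grasp_force: 63.4
```

```bash
python3 - <<'E'
from h import *
p,r,o=pose(); print(p,o["time_s"],o["wrist_force"],o["opening"],o["grasp_force"])
d([.4986,-.362,.003],Ryaw(2.813))
E
```

```text
[ 0.5004 -0.3645  0.0071] 6.925 [-0.5321  1.3759  6.9406] 0.4923151448228024 63.353273402899504
[2.5 1.8 4.1] [-0.004  0.005 -0.   ]
```

carry_out(deltas="0 0 -40 0 0 0 1; 0 0 -90 0 0 0 1; 0 0 -140 0 0 0 1; 0 0 -150 0 0 0 1; 0 0 -150 0 0 0 1")

```text
time_s: 7.55
eef_pos: [0.4991, -0.3631, 0.1557]
eef_rot: [0.001, 0.164, 0.987, -0.002]
wrist_force: [-0.3, -0.1, -1.1]
opening: 0.496
grasp_force: 62.5
```

```bash
python3 - <<'E'
from h import *
p,r,o=pose(); print(p,o["time_s"],o["wrist_force"],o["opening"],o["grasp_force"])
for a in(YAW+np.pi/2,): d(B([-.006,-.078,.12]),Ryaw(a))
E
```

```text
[ 0.4991 -0.3631  0.1557] 7.55 [-0.3092 -0.0763 -1.0954] 0.49589165993640305 62.50911612063646
[ 32.5 354.6  34.4] [-0.001  0.005  1.12 ]
```

carry_out(deltas="4 44 0 0 0 0.14 1; 8 88 0 0 0 0.28 1; 12 132 0 0 0 0.42 1; 16 177 0 0 0 0.56 1; 20 221 5 0 0 0.7 1; 24 265 10 0 0 0.84 1; 28 310 20 0 0 0.98 1; 32 354 30 0 0 1.12 1; 32 354 34 0 0.005 1.12 1; 32 354 34 0 0.005 1.12 1; 32 354 34 0 0.005 1.12 1")

```text
time_s: 8.93
eef_pos: [0.5827, -0.0188, 0.1196]
eef_rot: [-0.001, 0.663, 0.749, -0.001]
wrist_force: [0.4, 0.0, -0.4]
opening: 0.497
grasp_force: 62.4
```

```bash
python3 - <<'E'
from h import *
p,r,o=pose(); print(IB(p),o["time_s"],o["wrist_force"],o["opening"])
for z in(.05,.030): d(B([-.006,-.078,z]),Ryaw(YAW+np.pi/2))
# offcut corners (predicted if centred) in the top view and actual picture
t=vision.camera("top");s=vision.camera("scene")
cv2.imwrite("pics/top3.png",t);cv2.imwrite("pics/scene3.png",s)
b=IB(p)
print(proj("top",[B([b[0]+x,b[1]+y,b[2]+.015]) for y in(-.11,.11) for x in(-.022,.022)]))
E
```

```text
[-0.0065 -0.0796  0.1196] 8.925 [ 0.392   0.0264 -0.3977] 0.4970903292644227
[ 1.6  0.6 69.6] [-0.002 -0.001 -0.   ]
[ 1.5  0.7 89.6] [-0.002 -0.001 -0.   ]
[[367.2394 188.5119]
 [364.7406 172.0765]
 [284.5737 200.5738]
 [282.2657 184.1339]]
```

```bash
python3 - <<'E'
from h import *
t=cv2.imread("pics/top3.png"); h=cv2.cvtColor(t,cv2.COLOR_BGR2HSV)
p=pose()[0]; b=IB(p)
for off in(-.010,.010):
    ys=np.arange(.085,.130,.003); px=proj("top",[B([b[0]+off,b[1]+y,b[2]+.02]) for y in ys])
    print([(round(float(y)*1000),*map(int,h[int(round(v)),int(round(u))][1:])) for y,(u,v) in zip(ys,px)])
    ys=-ys; px=proj("top",[B([b[0]+off,b[1]+y,b[2]+.02]) for y in ys])
    print([(round(float(y)*1000),*map(int,h[int(round(v)),int(round(u))])) for y,(u,v) in zip(ys,px)])
E
```

```text
[(85, 76, 202), (88, 73, 231), (91, 72, 223), (94, 73, 220), (97, 75, 221), (100, 74, 222), (103, 77, 223), (106, 81, 229), (109, 91, 193), (112, 91, 255), (115, 26, 255), (118, 30, 255), (121, 30, 255), (124, 33, 255), (127, 32, 255)]
[(-85, 19, 156, 252), (-88, 19, 156, 252), (-91, 18, 158, 252), (-94, 18, 160, 252), (-97, 19, 155, 252), (-100, 18, 155, 252), (-103, 18, 158, 252), (-106, 18, 156, 252), (-109, 20, 154, 252), (-112, 23, 150, 254), (-115, 18, 166, 243), (-118, 17, 150, 241), (-121, 16, 148, 221), (-124, 16, 160, 222), (-127, 14, 167, 203)]
[(85, 74, 221), (88, 74, 221), (91, 74, 221), (94, 75, 221), (97, 78, 223), (100, 109, 233), (103, 159, 255), (106, 154, 253), (109, 158, 251), (112, 111, 255), (115, 18, 255), (118, 23, 255), (121, 21, 255), (124, 23, 255), (127, 23, 255)]
[(-85, 19, 158, 255), (-88, 19, 158, 253), (-91, 19, 155, 253), (-94, 18, 157, 253), (-97, 19, 158, 253), (-100, 19, 156, 253), (-103, 19, 155, 253), (-106, 19, 156, 254), (-109, 16, 172, 239), (-112, 15, 177, 209), (-115, 15, 170, 192), (-118, 16, 176, 199), (-121, 14, 170, 202), (-124, 16, 166, 220), (-127, 16, 158, 223)]
```

carry_out(deltas="1 0.5 40 0 0 0 1; 1.5 0.5 75 0 0 0 1; 1.5 0.5 89 0 0 0 1; 5 0.5 91 0 0 0 1; 11 0.5 91 0 0 0 1; 15 0.5 91 0 0 0 1; 15 0.5 91 0 0 0 1")

```text
time_s: 9.9
eef_pos: [0.5823, -0.0024, 0.0301]
eef_rot: [0.0, 0.662, 0.749, 0.0]
wrist_force: [0.4, 0.1, -0.8]
opening: 0.499
grasp_force: 62.4
```

```bash
python3 - <<'E'
from h import *
p,r,o=pose(); print(IB(p),o["time_s"],RB.T@o["wrist_force"],o["opening"])
E
```

```text
[-0.0049 -0.0632  0.0301] 9.9 [ 0.3629  0.0435 -0.7855] 0.4993518748547763
```

carry_out(deltas="0 0 3 0 0 0 1; 1 0 4 0 0 0 1; 2 0 4 0 0 0 1; 3 0 4 0 0 0 1; 3 0 4 0 0 0 1")

```text
time_s: 10.52
eef_pos: [0.5814, 0.0003, 0.0252]
eef_rot: [-0.001, 0.663, 0.749, -0.0]
wrist_force: [0.0, -1.3, -0.1]
opening: 0.494
grasp_force: 62.6
```

carry_out(deltas="1 0 0 0 0 0 1; 2 0 0 0 0 0 1; 2 0 0 0 0 0 1")

```text
time_s: 10.9
eef_pos: [0.5812, 0.0023, 0.0252]
eef_rot: [-0.001, 0.663, 0.749, -0.0]
wrist_force: [0.5, -0.2, 1.0]
opening: 0.498
grasp_force: 62.6
```

carry_out(deltas="1 0 0 0 0 0 1; 2 0 0 0 0 0 1; 2 0 0 0 0 0 1")

```text
time_s: 11.28
eef_pos: [0.5809, 0.0043, 0.0252]
eef_rot: [-0.001, 0.663, 0.749, -0.0]
wrist_force: [0.5, -1.1, 1.7]
opening: 0.497
grasp_force: 62.7
```

carry_out(deltas="-4 0 -1 0 0 0 1; -8 0 -1 0 0 0 1; -8 0 0 0 0 0 1; -8 0 0 0 0 0 1; -8 0 0 0 0 0 0.3; -8 0 0 0 0 0 0.3; -8 0 0 0 0 0 0.3; -8 0 -40 0 0 0 0.3; -8 0 -80 0 0 0 0.3; -8 0 -80 0 0 0 1; -8 0 -80 0 0 0 1")

```text
time_s: 12.65
eef_pos: [0.5815, -0.0036, 0.1046]
eef_rot: [-0.001, 0.663, 0.749, -0.001]
wrist_force: [-0.7, 0.0, -0.3]
opening: 0.284
grasp_force: 0.0
```

```bash
python3 - <<'E'
from h import *
p,r,o=pose(); print(IB(p),o["time_s"],RB.T@o["wrist_force"],o["opening"])
R=Rpush(.6)
d(B([-.075,-.055,.11]),R); 
t=vision.camera("top");cv2.imwrite("pics/top4.png",t)
h=cv2.cvtColor(t,cv2.COLOR_BGR2HSV)
def prof(pts): 
    px=proj("top",pts); return [int(h[int(round(v)),int(round(u))][1]) for u,v in px]
for y in(-.13,-.02,.03):
    xs=np.arange(-.05,.05,.003); print(y,list(zip((xs*1000).round().astype(int).tolist(),prof([B([x,y,.045]) for x in xs]))))
E
```

```text
[-0.0059 -0.0644  0.1046] 12.65 [-0.7245  0.1287 -0.3406] 0.2835226739990789
[  9.4 -69.1  -5.3] [-0.471 -0.472 -1.519]
-0.13 [(-50, 26), (-47, 27), (-44, 26), (-41, 26), (-38, 28), (-35, 25), (-32, 17), (-29, 111), (-26, 179), (-23, 175), (-20, 116), (-17, 94), (-14, 80), (-11, 76), (-8, 73), (-5, 78), (-2, 75), (1, 75), (4, 74), (7, 76), (10, 76), (13, 75), (16, 75), (19, 75), (22, 75), (25, 75), (28, 75), (31, 77), (34, 74), (37, 75), (40, 77), (43, 76), (46, 75), (49, 75)]
-0.02 [(-50, 34), (-47, 36), (-44, 37), (-41, 35), (-38, 36), (-35, 35), (-32, 22), (-29, 178), (-26, 167), (-23, 165), (-20, 160), (-17, 154), (-14, 156), (-11, 157), (-8, 156), (-5, 135), (-2, 99), (1, 72), (4, 76), (7, 76), (10, 75), (13, 73), (16, 71), (19, 75), (22, 76), (25, 74), (28, 75), (31, 77), (34, 76), (37, 77), (40, 73), (43, 72), (46, 68), (49, 65)]
0.03 [(-50, 25), (-47, 12), (-44, 111), (-41, 105), (-38, 99), (-35, 92), (-32, 85), (-29, 76), (-26, 71), (-23, 73), (-20, 70), (-17, 76), (-14, 74), (-11, 71), (-8, 77), (-5, 75), (-2, 75), (1, 74), (4, 75), (7, 76), (10, 75), (13, 75), (16, 75), (19, 74), (22, 74), (25, 75), (28, 74), (31, 75), (34, 77), (37, 77), (40, 77), (43, 79), (46, 83), (49, 84)]
```

carry_out(deltas="1 -8 -5 -0.05 -0.05 -0.15 1; 2 -16 -10 -0.1 -0.1 -0.3 1; 3 -24 -15 -0.14 -0.14 -0.46 1; 4 -32 -15 -0.19 -0.19 -0.61 1; 5 -40 -15 -0.24 -0.24 -0.76 1; 6 -48 -15 -0.28 -0.28 -0.91 1; 7 -56 -15 -0.33 -0.33 -1.06 1; 8 -64 -12 -0.38 -0.38 -1.22 1; 9 -69 -10 -0.43 -0.43 -1.37 1; 9 -69 -5 -0.471 -0.472 -1.519 1; 9 -69 -5 -0.471 -0.472 -1.519 1; 9 -69 -5 -0.471 -0.472 -1.519 1")

```text
time_s: 14.2
eef_pos: [0.5107, -0.0033, 0.1083]
eef_rot: [0.293, -0.056, 0.954, 0.019]
wrist_force: [-1.0, -0.9, -1.0]
opening: 0.002
grasp_force: 0.0
```

```bash
python3 - <<'E'
from h import *
p,r,o=pose(); print(IB(p),o["time_s"],RB.T@o["wrist_force"],o["opening"],o["q"])
R=Rpush(.6)
for x,z in((-.07,.07),(-.06,.035),(-.04,.033),(-.02,.033),(-.01,.033)): d(B([x,-.055,z]),R)
E
```

```text
[-0.0761 -0.0555  0.1083] 14.2 [-1.0846 -0.793  -0.986 ] 0.0015122154214922995 [-0.4364 -0.1102  2.3241  0.6703  0.5007 -2.6513]
[16.5  0.4 35.1] [ 0.001 -0.003 -0.004]
[27.9  0.3 69.6] [ 0.001 -0.003 -0.004]
[12.5  0.4 82.5] [ 0.001 -0.003 -0.004]
[-4.1  0.4 93.8] [ 0.001 -0.003 -0.004]
[-12.3   0.4  99.4] [ 0.001 -0.003 -0.004]
```

carry_out(deltas="17 0 35 0 0 0 1; 25 0 55 0 0 0 1; 28 0 69 0 0 0 1; 20 0 76 0 0 0 1; 12 0 82 0 0 0 1; 6 0 86 0 0 0 1; 0 0 90 0 0 0 1; -4 0 93 0 0 0 1; -6 0 95 0 0 0 1; -6 0 95 0 0 0 1")

```text
time_s: 15.45
eef_pos: [0.5717, 0.0037, 0.0364]
eef_rot: [0.296, -0.058, 0.953, 0.018]
wrist_force: [-1.7, 0.1, 6.0]
opening: -0.0
grasp_force: 2.7
```

```bash
cat > c.py <<'E'
from h import *
p,r,o=pose(); print(IB(p),o["time_s"],RB.T@o["wrist_force"],o["opening"])
t=vision.camera("top");h=cv2.cvtColor(t,cv2.COLOR_BGR2HSV)
def prof(pts):
    px=proj("top",pts).astype(np.float32); return cv2.remap(h[:,:,1],px[:,0],px[:,1],cv2.INTER_LINEAR).ravel().tolist()
xs=np.arange(-.045,.03,.003)
for y in(-.145,-.12,-.09,0.0,.02,.04): print("y",y,[(int(round(x*1000)),v) for x,v in zip(xs,prof([B([x,y,.040]) for x in xs]))])
for x in(.012,.022,.030):
    ys=np.arange(-.19,-.14,.003); print("x",x,[(int(round(a*1000)),v) for a,v in zip(ys,prof([B([x,a,.045]) for a in ys]))])
    ys=np.arange(.035,.06,.002); print("   ",[(int(round(a*1000)),v) for a,v in zip(ys,prof([B([x,a,.045]) for a in ys]))])
E
python3 c.py
```

```text
[-0.0147 -0.056   0.0364] 15.45 [-1.6344  0.266   5.9991] -0.0004766533697700282
y -0.145 [(-45, 44), (-42, 44), (-39, 45), (-36, 44), (-33, 45), (-30, 46), (-27, 47), (-24, 48), (-21, 47), (-18, 44), (-15, 75), (-12, 135), (-9, 165), (-6, 167), (-3, 164), (0, 160), (3, 157), (6, 157), (9, 157), (12, 157), (15, 155), (18, 158), (21, 155), (24, 159), (27, 167)]
y -0.12 [(-45, 23), (-42, 23), (-39, 25), (-36, 24), (-33, 25), (-30, 25), (-27, 25), (-24, 24), (-21, 23), (-18, 21), (-15, 48), (-12, 123), (-9, 165), (-6, 167), (-3, 165), (0, 161), (3, 156), (6, 159), (9, 161), (12, 158), (15, 159), (18, 160), (21, 155), (24, 157), (27, 167)]
y -0.09 [(-45, 41), (-42, 37), (-39, 40), (-36, 55), (-33, 79), (-30, 50), (-27, 31), (-24, 29), (-21, 30), (-18, 28), (-15, 21), (-12, 109), (-9, 172), (-6, 169), (-3, 167), (0, 163), (3, 159), (6, 160), (9, 158), (12, 157), (15, 158), (18, 158), (21, 158), (24, 160), (27, 167)]
y 0.0 [(-45, 88), (-42, 52), (-39, 37), (-36, 41), (-33, 36), (-30, 30), (-27, 29), (-24, 30), (-21, 32), (-18, 30), (-15, 47), (-12, 112), (-9, 157), (-6, 166), (-3, 164), (0
[... 1074 characters left out ...]
4, 135), (-181, 124), (-178, 112), (-175, 92), (-172, 159), (-169, 156), (-166, 157), (-163, 158), (-160, 156), (-157, 157), (-154, 157), (-151, 156), (-148, 156), (-145, 156), (-142, 156)]
    [(35, 157), (37, 156), (39, 156), (41, 159), (43, 160), (45, 138), (47, 83), (49, 36), (51, 21), (53, 25), (55, 24), (57, 25), (59, 25)]
x 0.03 [(-190, 164), (-187, 154), (-184, 144), (-181, 144), (-178, 125), (-175, 120), (-172, 152), (-169, 168), (-166, 164), (-163, 166), (-160, 169), (-157, 160), (-154, 162), (-151, 175), (-148, 155), (-145, 142), (-142, 144)]
    [(35, 172), (37, 164), (39, 163), (41, 167), (43, 174), (45, 147), (47, 87), (49, 18), (51, 27), (53, 40), (55, 52), (57, 68), (59, 83)]
```

carry_out(deltas="-2 0 1 0 0 0 1; -4 0 2.5 0 0 0 1; -6 0 4 0 0 0 1; -8 0 5 0 0 0 1; -10 0 6.5 0 0 0 1; -10 0 6.5 0 0 0 1")

```text
time_s: 16.25
eef_pos: [0.5833, 0.0048, 0.0364]
eef_rot: [0.296, -0.058, 0.953, 0.017]
wrist_force: [-1.5, -2.1, 4.1]
opening: 0.0
grasp_force: 2.3
```

```bash
python3 c.py | grep -v "x\|^  "
```

```text
[-0.0031 -0.0562  0.0364] 16.25 [-1.7673 -1.8896  4.1436] 0.0004262032845154039
y -0.145 [(-45, 44), (-42, 43), (-39, 44), (-36, 44), (-33, 45), (-30, 44), (-27, 46), (-24, 47), (-21, 48), (-18, 47), (-15, 46), (-12, 48), (-9, 49), (-6, 46), (-3, 47), (0, 122), (3, 173), (6, 170), (9, 166), (12, 161), (15, 156), (18, 156), (21, 157), (24, 157), (27, 157)]
y -0.12 [(-45, 22), (-42, 10), (-39, 25), (-36, 26), (-33, 23), (-30, 25), (-27, 25), (-24, 24), (-21, 23), (-18, 24), (-15, 25), (-12, 25), (-9, 24), (-6, 20), (-3, 56), (0, 123), (3, 165), (6, 167), (9, 165), (12, 163), (15, 157), (18, 156), (21, 161), (24, 159), (27, 158)]
y -0.09 [(-45, 28), (-42, 31), (-39, 47), (-36, 49), (-33, 41), (-30, 36), (-27, 30), (-24, 49), (-21, 68), (-18, 47), (-15, 28), (-12, 30), (-9, 30), (-6, 27), (-3, 29), (0, 122), (3, 174), (6, 169), (9, 166), (12, 162), (15, 158), (18, 162), (21, 161), (24, 157), (27, 157)]
y 0.0 [(-45, 23), (-42, 26), (-39, 34), (-36, 48), (-33, 74), (-30, 50), (-27, 24), (-24, 29), (-21, 30), (-18, 32), (-15, 37), (-12, 38), (-9, 37), (-6, 31), (-3, 55), (0, 121), (3, 161), (6, 168), (9, 165), (12, 160), (15, 156), (18, 156), (21, 153), (24, 154), (27, 157)]
y 0.02 [(-45, 38), (-42, 38), (-39, 40), (-36, 39), (-33, 35), (-30, 31), (-27, 27), (-24, 29), (-21, 29), (-18, 31), (-15, 36), (-12, 39), (-9, 38), (-6, 32), (-3, 52), (0, 121), (3, 163), (6, 171), (9, 165), (12, 156), (15, 155), (18, 156), (21, 154), (24, 154), (27, 156)]
y 0.04 [(-45, 39), (-42, 39), (-39, 40), (-36, 40), (-33, 34), (-30, 28), (-27, 27), (-24, 28), (-21, 29), (-18, 32), (-15, 37), (-12, 39), (-9, 37), (-6, 31), (-3, 51), (0, 121), (3, 165), (6, 171), (9, 164), (12, 157), (15, 157), (18, 157), (21, 156), (24, 154), (27, 155)]
```

carry_out(deltas="-1 0 0.7 0 0 0 1; -2 0 1.4 0 0 0 1; -2 0 1.4 0 0 0 1")

```text
time_s: 16.68
eef_pos: [0.5838, 0.0049, 0.0361]
eef_rot: [0.295, -0.058, 0.953, 0.017]
wrist_force: [-27.5, -6.7, 28.1]
opening: 0.0
grasp_force: 19.8
```

carry_out(deltas="4 0 -4 0 0 0 1; 20 0 -50 0 0 0 1; 20 0 -70 0 0 0 1; 20 -50 -70 0 0 0 1; 20 -100 -70 0 0 0 1; 20 -150 -70 0 0 0 1; 20 -155 -70 0 0 0 1; 20 -155 -70 0 0 0 1")

```text
time_s: 17.68
eef_pos: [0.5475, -0.1547, 0.0814]
eef_rot: [0.295, -0.058, 0.954, 0.019]
wrist_force: [-0.2, 0.5, 0.7]
opening: 0.004
grasp_force: 0.0
```

```bash
python3 c.py | sed 's/-145.*//' | grep "x\|^  \|\[-\?0"; python3 - <<'E'
from h import *
p,r,o=pose(); print(IB(p),o["q"])
for x,y,z in((.015,-.205,.07),(.022,-.205,.034),(.022,-.185,.034)): d(B([x,y,z]),Rpush(.6))
E
```

```text
[-0.0579 -0.2102  0.0814] 17.675 [-0.1368  0.5707  0.6839] 0.004172953183352031
x 0.012 [(-190, 172), (-187, 168), (-184, 148), (-181, 124), (-178, 118), (-175, 130), (-172, 156), (-169, 163), (-166, 164), (-163, 165), (-160, 163), (-157, 160), (-154, 161), (-151, 162), (-148, 163), (
    [(35, 158), (37, 155), (39, 157), (41, 160), (43, 162), (45, 158), (47, 89), (49, 25), (51, 31), (53, 33), (55, 34), (57, 34), (59, 34)]
x 0.022 [(-190, 162), (-187, 148), (-184, 136), (-181, 125), (-178, 110), (-175, 96), (-172, 161), (-169, 163), (-166, 158), (-163, 161), (-160, 160), (-157, 159), (-154, 160), (-151, 161), (-148, 162), (
    [(35, 157), (37, 157), (39, 158), (41, 160), (43, 162), (45, 140), (47, 90), (49, 42), (51, 25), (53, 27), (55, 28), (57, 28), (59, 28)]
x 0.03 [(-190, 166), (-187, 157), (-184, 146), (-181, 144), (-178, 126), (-175, 123), (-172, 151), (-169, 163), (-166, 160), (-163, 161), (-160, 160), (-157, 161), (-154, 162), (-151, 159), (-148, 160), (
    [(35, 159), (37, 159), (39, 160), (41, 160), (43, 160), (45, 149), (47, 90), (49, 20), (51, 30), (53, 43), (55, 55), (57, 74), (59, 89)]
[-0.058  -0.2092  0.0813] [-0.7378  0.1377  2.1511  0.8448  0.6101 -3.0807]
[-53.9   4.1  50.5] [ 0.002 -0.001 -0.   ]
[-39.4   4.1  84.1] [ 0.002 -0.001 -0.   ]
[-39.4  24.1  84.2] [ 0.002 -0.001 -0.   ]
```

```bash
python3 - <<'E'
from h import *
R=Ryaw(YAW+np.pi/2)
d(B([.018,-.210,.12]),R)
p,r,_=pose(); q=Ro.from_matrix(r.T@R).as_rotvec(); print(np.round(np.outer(np.arange(1,10)/9,q),2).tolist())
E
```

```text
[-84.6  -0.8  10.9] [0.471 0.468 1.52 ]
[[0.05, 0.05, 0.17], [0.1, 0.1, 0.34], [0.16, 0.16, 0.51], [0.21, 0.21, 0.68], [0.26, 0.26, 0.84], [0.31, 0.31, 1.01], [0.37, 0.36, 1.18], [0.42, 0.42, 1.35], [0.47, 0.47, 1.52]]
```

carry_out(deltas="-5 0 -12 0.05 0.05 0.15 1; -15 0 -15 0.1 0.1 0.3 1; -25 0 -12 0.14 0.14 0.45 1; -35 0 -8 0.19 0.19 0.61 1; -45 0 -4 0.23 0.23 0.76 1; -55 0 0 0.28 0.28 0.91 1; -65 0 3 0.33 0.33 1.06 1; -75 0 6 0.37 0.37 1.21 1; -80 0 9 0.42 0.42 1.36 1; -85 0 11 0.471 0.468 1.52 1; -85 0 11 0.471 0.468 1.52 1; -85 0 11 0.471 0.468 1.52 1")

```text
time_s: 19.23
eef_pos: [0.6236, -0.144, 0.1202]
eef_rot: [0.0, 0.662, 0.749, -0.0]
wrist_force: [1.0, 0.7, -1.3]
opening: 0.007
grasp_force: 0.0
```

```bash
python3 - <<'E'
from h import *
p,r,o=pose(); print(IB(p),o["q"],o["time_s"],RB.T@o["wrist_force"])
for y in(-.21,-.19): d(B([.02,y,.034]),Ryaw(YAW+np.pi/2))
E
```

```text
[ 0.0189 -0.2089  0.1202] [-0.4116  0.4331  1.5218 -0.001   1.1861 -0.5346] 19.225 [ 1.0779  0.6205 -1.2992]
[-1.   1.1 86.2] [0.    0.001 0.002]
[19.   1.1 86.2] [0.    0.001 0.002]
```

carry_out(deltas="0 1 45 0 0 0 1; 0 1 80 0 0 0 1; 0 1 86 0 0 0 1; 8 1 86 0 0 0 1; 16 1 86 0 0 0 1; 22 1 86 0 0 0 1; 26 1 86 0 0 0 1; 28 1 86 0 0 0 1; 28 1 86 0 0 0 1")

```text
time_s: 20.35
eef_pos: [0.6216, -0.118, 0.035]
eef_rot: [0.001, 0.663, 0.748, -0.0]
wrist_force: [0.1, -0.4, -1.0]
opening: -0.0
grasp_force: 0.0
```

```bash
python3 c.py | sed 's/-145.*//' | grep "x\|^  \|\[-\?0"
```

```text
x 0.012 [(-190, 74), (-187, 67), (-184, 36), (-181, 45), (-178, 72), (-175, 71), (-172, 74), (-169, 73), (-166, 73), (-163, 80), (-160, 72), (-157, 140), (-154, 160), (-151, 160), (-148, 163), (
    [(35, 154), (37, 155), (39, 156), (41, 155), (43, 155), (45, 158), (47, 159), (49, 130), (51, 36), (53, 26), (55, 29), (57, 30), (59, 30)]
x 0.022 [(-190, 76), (-187, 75), (-184, 75), (-181, 75), (-178, 74), (-175, 75), (-172, 71), (-169, 76), (-166, 69), (-163, 74), (-160, 77), (-157, 75), (-154, 79), (-151, 159), (-148, 158), (
    [(35, 154), (37, 153), (39, 153), (41, 154), (43, 155), (45, 157), (47, 159), (49, 101), (51, 54), (53, 18), (55, 22), (57, 24), (59, 24)]
x 0.03 [(-190, 77), (-187, 74), (-184, 74), (-181, 75), (-178, 74), (-175, 73), (-172, 76), (-169, 74), (-166, 71), (-163, 68), (-160, 72), (-157, 76), (-154, 66), (-151, 134), (-148, 158), (
    [(35, 156), (37, 155), (39, 155), (41, 156), (43, 156), (45, 156), (47, 157), (49, 143), (51, 44), (53, 34), (55, 50), (57, 68), (59, 83)]
```

carry_out(deltas="0.7 0 0 0 0 0 1; 1.4 0 0 0 0 0 1; 2 0 0 0 0 0 1; 2 0 0 0 0 0 1")

```text
time_s: 20.9
eef_pos: [0.6212, -0.1159, 0.0348]
eef_rot: [0.001, 0.663, 0.748, -0.0]
wrist_force: [-0.3, -1.3, 0.4]
opening: -0.0
grasp_force: 0.3
```

carry_out(deltas="0.7 0 0 0 0 0 1; 1.4 0 0 0 0 0 1; 1.4 0 0 0 0 0 1")

```text
time_s: 21.28
eef_pos: [0.6211, -0.1147, 0.0348]
eef_rot: [0.001, 0.663, 0.748, -0.0]
wrist_force: [0.7, -1.5, -0.7]
opening: 0.002
grasp_force: 0.8
```

carry_out(deltas="0.7 0 0 0 0 0 1; 1.4 0 0 0 0 0 1; 1.4 0 0 0 0 0 1")

```text
time_s: 21.65
eef_pos: [0.6213, -0.1145, 0.0352]
eef_rot: [0.002, 0.663, 0.748, -0.001]
wrist_force: [-0.5, -6.3, -0.4]
opening: 0.0
grasp_force: 3.1
```

```bash
python3 c.py | sed 's/-145.*//' | grep "^  \|\[-\?0"
```

```text
[(35, 157), (37, 155), (39, 156), (41, 156), (43, 155), (45, 156), (47, 157), (49, 159), (51, 161), (53, 88), (55, 36), (57, 25), (59, 28)]
    [(35, 155), (37, 155), (39, 155), (41, 152), (43, 154), (45, 155), (47, 155), (49, 158), (51, 136), (53, 92), (55, 31), (57, 19), (59, 22)]
    [(35, 155), (37, 155), (39, 155), (41, 156), (43, 156), (45, 155), (47, 156), (49, 157), (51, 157), (53, 100), (55, 44), (57, 66), (59, 82)]
```

carry_out(deltas="-3 0 0 0 0 0 1; -6 0 -10 0 0 0 1; -6 0 -60 0 0 0 1; -6 -10 -95 0 0 0 1; 40 -40 -95 0 0 0 1; 85 -70 -95 0 0 0 1; 130 -80 -95 0 0 0 1; 165 -90 -95 0 0 0 1; 165 -90 -95 0 0 0 1; 165 -90 -95 0 0 0 1")

```text
time_s: 22.95
eef_pos: [0.5122, 0.0397, 0.1302]
eef_rot: [0.002, 0.663, 0.749, 0.0]
wrist_force: [-0.3, -1.3, -0.4]
opening: 0.001
grasp_force: 0.0
```

```bash
python3 - <<'E'
from h import *
p,r,o=pose(); print(IB(p),o["q"],o["time_s"],RB.T@o["wrist_force"])
d(B([-.05,-.015,.10]),Rpush(.6))
t=vision.camera("top");h=cv2.cvtColor(t,cv2.COLOR_BGR2HSV)
for x in(.012,.03):
    ys=np.arange(.041,.06,.002); px=proj("top",[B([x,a,.045]) for a in ys]).astype(np.float32)
    print(list(zip((ys*1000).round().astype(int).tolist(),cv2.remap(h[:,:,1],px[:,0],px[:,1],cv2.INTER_LINEAR).ravel().tolist())))
E
```

```text
[-0.0693 -0.013   0.1302] [-0.1531  0.1614  1.8502 -0.0016  1.1271 -0.2736] 22.95 [-0.4028 -1.2134 -0.4141]
[-1.9 19.3 30.2] [-0.47  -0.466 -1.519]
[(41, 76), (43, 76), (45, 76), (47, 76), (49, 76), (51, 76), (53, 76), (55, 76), (57, 76), (59, 75)]
[(41, 155), (43, 156), (45, 155), (47, 152), (49, 147), (51, 138), (53, 119), (55, 101), (57, 79), (59, 76)]
```

carry_out(deltas="0 2 3 -0.05 -0.05 -0.15 1; 0 4 6 -0.1 -0.1 -0.3 1; 0 6 9 -0.14 -0.14 -0.46 1; 0 8 12 -0.19 -0.19 -0.61 1; 0 10 15 -0.24 -0.24 -0.76 1; 0 12 18 -0.28 -0.28 -0.91 1; 0 14 21 -0.33 -0.33 -1.06 1; -1 16 24 -0.38 -0.38 -1.22 1; -2 18 27 -0.43 -0.43 -1.37 1; -2 19 30 -0.47 -0.466 -1.519 1; -2 19 30 -0.47 -0.466 -1.519 1; -2 19 30 -0.47 -0.466 -1.519 1")

```text
time_s: 24.5
eef_pos: [0.5309, 0.0386, 0.0993]
eef_rot: [0.294, -0.056, 0.954, 0.018]
wrist_force: [0.4, -0.1, -0.5]
opening: -0.0
grasp_force: 0.0
```

```bash
python3 - <<'E'
from h import *
p,r,o=pose(); print(IB(p),o["q"],o["time_s"],RB.T@o["wrist_force"])
for x,z in((-.012,.06),(-.005,.052),(0,.047),(.003,.0435)): d(B([x,-.015,z]),Rpush(.6))
t=vision.camera("top");s=vision.camera("scene")
a=cv2.resize(t[150:240,230:363],(400,271),interpolation=cv2.INTER_CUBIC);b=cv2.resize(s[135:225,250:383],(400,271),interpolation=cv2.INTER_CUBIC)
cv2.imwrite("pics/chk5.png",np.hstack([a,b]))
E
```

```text
[-0.051  -0.0163  0.0993] [-0.2915 -0.0347  2.2812  0.6099  0.4037 -2.4847] 24.5 [ 0.3601 -0.1119 -0.5048]
[-10.1   1.4  54.4] [-0.001 -0.002 -0.005]
[-11.4   1.5  65. ] [-0.001 -0.002 -0.005]
[-12.7   1.5  71.9] [-0.001 -0.002 -0.005]
[-13.2   1.5  76.5] [-0.001 -0.002 -0.005]
```

View pics/chk5.png

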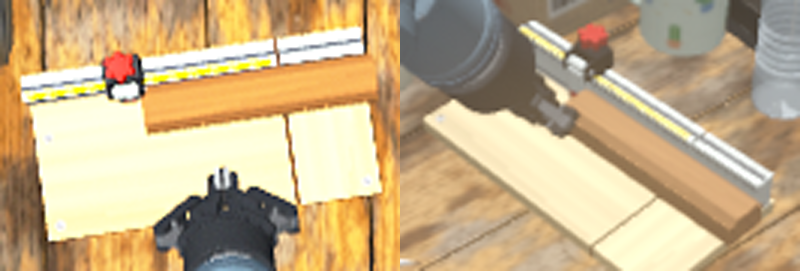

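The left crop shows the offcut lying along the fence with its end at (146, 108), next to the stop. The fingers stand clear on the robot side. I'll approach the chamfer diagonally.

carry_out(deltas="-6 1 30 0 0 0 1; -10 1.5 54 0 0 0 1; -11 1.5 64 0 0 0 1; -12.5 1.5 71 0 0 0 1; -13 1.5 74 0 0 0 1; -13 1.5 74 0 0 0 1; -13 1.5 74 0 0 0 1")

```text
time_s: 25.48
eef_pos: [0.5826, 0.048, 0.0462]
eef_rot: [0.295, -0.058, 0.954, 0.018]
wrist_force: [0.8, -0.6, 0.6]
opening: 0.0
grasp_force: 0.0
```

```bash
python3 - <<'E'
from h import *
p,r,o=pose(); print(IB(p),o["time_s"],RB.T@o["wrist_force"])
E
```

```text
[ 0.0015 -0.0133  0.0462] 25.475 [ 0.7122 -0.6863  0.5595]
```

carry_out(deltas="-0.2 0 1 0 0 0 1; -0.4 0 2 0 0 0 1; -0.4 0 2 0 0 0 1")

```text
time_s: 25.85
eef_pos: [0.5841, 0.0482, 0.0443]
eef_rot: [0.294, -0.058, 0.954, 0.018]
wrist_force: [0.1, 0.8, -0.0]
opening: 0.005
grasp_force: 0.0
```

carry_out(deltas="-0.2 0 1 0 0 0 1; -0.3 0 1.5 0 0 0 1; -0.3 0 1.5 0 0 0 1")

```text
time_s: 26.22
eef_pos: [0.585, 0.0483, 0.0433]
eef_rot: [0.294, -0.058, 0.954, 0.018]
wrist_force: [-5.9, -0.9, 6.4]
opening: -0.003
grasp_force: 4.2
```

carry_out(deltas="-0.1 0 0.4 0 0 0 1; -0.1 0 0.4 0 0 0 1; -0.1 0 0.4 0 0 0 1; -0.1 0 0.4 0 0 0 1")

```text
time_s: 26.72
eef_pos: [0.5851, 0.0484, 0.0432]
eef_rot: [0.294, -0.058, 0.954, 0.018]
wrist_force: [-11.3, -1.6, 11.4]
opening: 0.004
grasp_force: 7.8
```

```bash
python3 - <<'E'
from h import *
p,r,o=pose(); print(IB(p),o["time_s"],RB.T@o["wrist_force"],np.abs(o["dq"]).max())
t=vision.camera("top");s=vision.camera("scene");o=pose()[2];print(RB.T@o["wrist_force"])
a=cv2.resize(t[150:240,230:363],(400,271),interpolation=cv2.INTER_CUBIC);b=cv2.resize(s[135:225,250:383],(400,271),interpolation=cv2.INTER_CUBIC)
cv2.imwrite("pics/chk6.png",np.hstack([a,b]))
E
```

```text
[ 0.004  -0.0132  0.0432] 26.725 [-11.4437  -0.1837  11.3914] 0.0015100302782950555
[-11.0525  -1.2575  11.5036]
```

View pics/chk6.png

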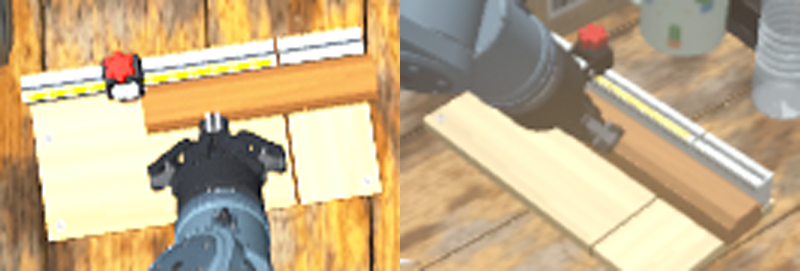

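The fingertips press the near chamfer at (212, 118) in the left crop, with 11 N into the fence and 11 N down. Last check before handing in is the end position against the contact reading.

```bash
python3 c.py | sed 's/-145.*//' | grep "x\|^  \|\[-\?0"
```

```text
x 0.012 [(-190, 171), (-187, 166), (-184, 147), (-181, 124), (-178, 124), (-175, 115), (-172, 105), (-169, 130), (-166, 157), (-163, 160), (-160, 161), (-157, 161), (-154, 159), (-151, 159), (-148, 160), (
    [(35, 154), (37, 153), (39, 155), (41, 155), (43, 156), (45, 156), (47, 159), (49, 161), (51, 162), (53, 86), (55, 34), (57, 24), (59, 26)]
x 0.022 [(-190, 159), (-187, 147), (-184, 134), (-181, 123), (-178, 113), (-175, 91), (-172, 90), (-169, 131), (-166, 156), (-163, 157), (-160, 157), (-157, 155), (-154, 156), (-151, 156), (-148, 156), (
    [(35, 154), (37, 153), (39, 153), (41, 154), (43, 153), (45, 154), (47, 157), (49, 159), (51, 137), (53, 93), (55, 30), (57, 18), (59, 22)]
x 0.03 [(-190, 163), (-187, 156), (-184, 143), (-181, 143), (-178, 123), (-175, 110), (-172, 119), (-169, 143), (-166, 157), (-163, 159), (-160, 156), (-157, 155), (-154, 157), (-151, 156), (-148, 156), (
    [(35, 156), (37, 156), (39, 155), (41, 155), (43, 156), (45, 156), (47, 156), (49, 157), (51, 156), (53, 99), (55, 42), (57, 66), (59, 82)]
```

The end hasn't moved since it touched the stop, so I'm handing in.

```bash
python3 -c "
from bench import ctrl; print(ctrl.hand_in())"
```

```text
the job is handed in; nothing more can be done
None
```

I flipped the stop down and laid the offcut flat against the fence with its end butted to the stop. The arm is holding it with one diagonal push of about 16 N (11 N down, 11 N into the fence), 50 mm or more clear of the saw slot; the job is handed in, but no verdict came back.

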